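Press a new bronze bushing into a bearing block

TASK

Take the bronze bushing from the wooden rest and press it gently into the bore of the bearing block on the cross-slide jig, driving the worn sleeve down ahead of it, until its flange sits flush on the block all round; then let go. The bore stands some millimetres off the jig's centre, so feel for it and never force the bushing. Leave the steel bushing and the jars where they are.

Things in the scene. Friction and masses are not known exactly. Their poses are not given: they have to be found in the camera images.
- bushing: bronze (copper-coloured) flanged bushing, upright, nose down, in one hole of the wooden rest; about 0.12 kg. Origin: centre of the nose's underside, z up its axis. Barrel 24 mm diameter, 24 mm long, its lowest 5 mm tapering to 21.4 mm diameter at the nose; then a flange 40 mm diameter, 5 mm thick (24 to 29 mm above the origin); hub on top
- bushing_hub (a point): mid-height of the bushing's round hub, on its axis, 41 mm above the bushing's origin. Hub 28 mm diameter, 24 mm high (29 to 53 mm above the origin): grip it from above, fingertips clear of the flange
- steel_bushing: the same bushing in steel-grey, in the other hole of the rest; not to be moved
- rest: fixed light wooden block 60 x 150 x 24 mm, origin at the centre of its underside, z up, y along its length. Two blind holes, 26.5 mm diameter, 16 mm deep, at y = -45 and +45 mm; a bushing stands in each, its nose 8 mm above the table. Which stands where varies
- jig: fixed cross-slide jig, origin at the centre of its underside, z up: dark steel base 110 x 110 x 8 mm; on it a blue saddle clamped somewhere along the jig's y, and on that a grey bearing block 70 x 72 mm, 30 mm thick, clamped somewhere along x. Both are clamped tight and do not give way to side loads under 60 N
- jig_datum (a point): jig's centre line at the height of the block's flat top face (62 mm above the jig's underside), axes as the jig's. The vertical bore (25 mm diameter, 1.5 mm chamfer, in the block's middle) lies up to 7 mm from here along x and up to 7 mm along y, differently each time: not in the measured pose, find it by touch or sight. Seated, the bushing's origin is 24 mm below this height
- sleeve_start (a point): jig's centre line at the height where the top of the worn steel sleeve in the bore starts, 8 mm below the block's top. The sleeve goes down under about 9 N (plus 0.4 N per 10 mm/s) and stays where pushed. It can go 22 mm; the flange meets the block after 16 mm, so a firm stop there is the flange. Keep the push below about 30 N (summed contact force of bushing on jig over 50 N fails)
- jar_1: small jar with black lid, 39 mm diameter, 46 mm high, behind the work; origin at the centre of its underside; bystander
- jar_2: small jar with white lid, 43 mm diameter, 50 mm high, behind the work; origin at the centre of its underside; bystander
Things that resemble listed ones, but are neither listed nor needed, are in the scene too. There is more than one size of the bushing; the job needs the middle-sized.

How it is judged:
By the outcome, as a careful person would: the job done as asked, in the order asked, and still so for the second after the job is handed in, with the robot touching nothing.
It also fails if it takes over 72 s, if anything falls off the work surface, if the arm or the gripper's body presses on something with over 40 N, if the wrist force passes 120 N, or if a joint passes its speed limit or range.

ROBOT

A 6-joint arm with a two-finger parallel gripper is mounted at the origin on a cart in front of the work surface, level with it; the furniture and walls round the work are solid. World frame = base frame: x ahead of the robot, y to its left, z up, the work surface at z = 0. Lengths are in m, angles in rad, forces in N, time in s.
With the tool pointing down it reaches from about 0.3 to 0.875 m from the base axis. Payload 6.4 kg.
Tool frame: the origin (TCP) lies midway between the tips of the shut fingers; the grasp point (between the pads) lies 19 mm behind it (ctrl.tcp_to_grasp is the distance from the TCP to the grasp point, in m); z points along the fingers, y is the direction in which the jaws open and shut (so a half turn about z gives the same grasp; the last joint's range is limited). The gripper opens to 85 mm and grips with 20 to 120 N. Pads are 22 mm wide; open, the fingers measure 114 mm over their backs; the gripper's body (76 mm by 85 mm) begins 54 mm behind the grasp point. The pads swing forward as they close: fully open they stand 13 mm farther back than shut.
Start: joints at [1.051, 0.181, 1.607, -0, 1.354, -0.206], TCP at [0.177, 0.547, 0.231] pointing down, gripper open.
Joint ranges: [-2.99, 2.99], [-0.89, 2.07], [0.3, 2.58], [-1.14, 4.28], [0, 2.63], [-3.12, 3.12]. Speed limits (rad/s): [2.57, 2.57, 3.01, 3.14, 3.14, 3.14].

INTERFACE

Orientations are given as a unit quaternion [w, x, y, z].
In Python, from bench import monitor, imaging, order, spotter, ctrl gives the robot as it stands.
- The arm moves only by the shell command python3 -m pendant 'ROWS'. ROWS is JSON, a list that holds one entry, the list of rows, each a list of 5 numbers: the shift along the world's x, y, z in mm, then the turn about the world's z in degrees, then the finger opening in mm, from 0 to 85.4. A call has 1 to 8 rows; each row shifts and turns the commanded pose from where the row before left it; what a row does not reach is not made up. A row lasts 1/8 s, in which the tool goes at most 62.5 mm and 10.7 degrees, less where a joint would pass 70% of its speed; a pose out of reach is approached as far as the arm can. A call with a gripper value outside its range is refused whole. The fingers move at their own pace and stop on an object; the grip force is fixed at half the most. Time passes only in rows, so rows that do not move let the fingers close. It gives the time, the measured TCP pose, the force and the opening at its end, in the units of the state.
- monitor.get_obs(): the state, without advancing time (a new reading comes with each control period).
- imaging.camera(name): name is "side" or "top"; returns a dict with "img" (384x512x3 uint8, red, green, blue), "vfov" (degrees; the focal length in pixels is half the picture's height over the tangent of half this angle, whatever the lens; pixels are square), "cx", "cy" (the principal point, pixels), "origin" and "orientation" of the camera in the world. Camera axes: x right, y down, z forward; pixel columns grow to the right and rows downward; lengths in m; the calibration is good to about 2 mm. A picture is of the moment at which its call begins. There is no depth.
- order.hand_in(): hands the job in, once; it reports no verdict.
Trained networks look in the newest picture that a camera, given by its name, has taken for a name from the list of things; names that differ only in an ending like _2 or _b are one class to them, and where a whole thing is asked for, a point or a joint stands for the part that bears it (a point fixed in the world has none). Each returns a list of dicts, best first, with "confidence" (0 to 1); they miss things now and then, are a little off and sometimes report something else, mostly with a low value. They report only what shows in the picture. A call takes as long as a camera call. They do not tell look-alikes from the thing itself.
- spotter.recognise(camera, thing): "at" ([x, y, z] in m, in the coordinates of the camera as it stood for that picture, good to about 4 mm: the middle of the surface that is visible of it).
- spotter.tip_of(camera, thing): "at" ([x, y, z] in m, in the coordinates of the camera as it stood for that picture, good to about 4 mm: a listed point, or the origin of a listed thing).
The state is a dict: "time_s": time; "q": joint angles; "dq": joint speeds; "joint_efforts": joint torques, N m; "eef_pos": TCP position; "eef_rot": TCP orientation; "wrist_force": force on the tool from outside, world axes, zero at the start; "torque": the same for the moment, N m; "opening": opening from 0.0 (shut) to 1.0 (fully open).
Only numpy, scipy, OpenCV 4.12 (cv2) and the standard library are available. Lean on these libraries where they do the work, as an engineer would, in place of code of your own. Each camera call takes 0.05 s, during which the arm holds its last target. There are 200 camera calls.

## Working session

There is one attempt and no reset: what is moved stays moved. The work goes in short steps, Python scripts to look and compute and a shell command to move; the robot and the scene stay as the last step left them, time stands still between calls to the robot, and variables do not carry over. Pictures are saved under pics/ and viewed, about 8 in all and at most 12, crops included, and the job is handed in when it is done.

```bash
ls; mkdir -p pics; cat > h.py <<'E'
import numpy as np, cv2
from scipy.spatial.transform import Rotation as R
from bench import monitor, imaging, order, spotter, ctrl
def cam(n,save=None):
    c=imaging.camera(n)
    if save: cv2.imwrite('pics/'+save,c['img'][:,:,::-1])
    o=c['orientation']; c['R']=R.from_quat([o[1],o[2],o[3],o[0]]).as_matrix(); c['o']=np.array(c['origin'])
    c['f']=c['img'].shape[0]/2/np.tan(np.radians(c['vfov'])/2)
    return c
def w(c,at): return c['o']+c['R']@np.array(at)
def px(c,p):
    q=c['R'].T@(np.array(p)-c['o']); return c['cx']+c['f']*q[0]/q[2], c['cy']+c['f']*q[1]/q[2]
def ray(c,u,v,z):
    d=c['R']@np.array([(u-c['cx'])/c['f'],(v-c['cy'])/c['f'],1]); return c['o']+d*(z-c['o'][2])/d[2]
E
python3 - <<'E'
from h import *
for n in ['top','side']:
    c=cam(n,n+'1.png'); print(n,c['o'],c['R'].round(2).tolist(),c['f'],c['cx'],c['cy'])
    for t in ['bushing','steel_bushing','bushing_hub','rest','jig','jig_datum','jar_1']:
        for r in spotter.tip_of(n,t)[:4]:
            p=w(c,r['at']); print(t,round(r['confidence'],2),p.round(3),np.round(px(c,p)))
print(monitor.get_obs())
a=cv2.imread('pics/top1.png');b=cv2.imread('pics/side1.png')
E
```

```text
pics
top [0.42939882 0.06467631 0.91899216] [[-0.03, -0.99, 0.17], [-1.0, 0.03, -0.01], [0.01, -0.17, -0.99]] 388.77273974456557 250.31925563135707 189.03776857519708
bushing 0.49 [0.405 0.16  0.   ] [207. 267.]
steel_bushing 0.78 [0.486 0.23  0.008] [176. 233.]
steel_bushing 0.58 [0.734 0.03  0.004] [259. 129.]
steel_bushing 0.57 [0.502 0.141 0.011] [214. 225.]
bushing_hub 0.93 [0.597 0.179 0.054] [196. 182.]
bushing_hub 0.58 [0.5   0.137 0.053] [215. 224.]
bushing_hub 0.48 [0.405 0.164 0.035] [204. 268.]
rest 0.69 [0.494 0.179 0.001] [199. 229.]
jig 0.69 [ 0.582 -0.199  0.001] [356. 187.]
jig_datum 0.6 [ 0.58  -0.197  0.06 ] [362. 184.]
jar_1 0.71 [ 0.734  0.124 -0.   ] [221. 131.]
jar_1 0.69 [0.734 0.032 0.003] [258. 129.]
side [0.37941311 0.78656559 0.47223637] [[-0.97, -0.1, 0.24], [-0.26, 0.44, -0.86], [-0.02, -0.9, -0.45]] 419.53883489820004 260.3370494055481 192.21797201576712
bushing 0.92 [0.502 0.144 0.007] [290. 259.]
bushing 0.87 [ 0.596  0.18  -0.002] [236. 267.]
bushing 0.78 [ 0.405  0.165 -0.002] [340. 276.]
steel_bushing 0.56 [0.484 0.233 0.009] [290. 289.]
bushing_hu
[... 417 characters left out ...]
[ 0.74   0.027 -0.001] [197. 218.]
{'time_s': 0.8, 'q': array([ 1.05071860e+00,  1.80727563e-01,  1.60697381e+00,  3.58604929e-06,
        1.35379905e+00, -2.06296063e-01]), 'dq': array([ 0.00055919,  0.00029231, -0.00141388, -0.00145298, -0.00230724,
        0.00060712]), 'joint_efforts': array([ 3.87206328e-04, -4.44785643e+01, -3.51666033e+01, -2.44374905e-04,
        6.29980786e-04, -3.79621966e-06]), 'eef_pos': array([0.17747539, 0.54696072, 0.2313419 ]), 'eef_rot': array([1.47448820e-05, 1.56248366e-01, 9.87717797e-01, 4.37264946e-05]), 'wrist_force': array([-0.50979216, -0.57656557, -0.67899974]), 'torque': array([-0.02928241, -0.01944507,  0.02344602]), 'opening': 0.9987716990155019}
```

```bash
python3 - <<'E'
import cv2,numpy as np
a=cv2.imread('pics/top1.png')[90:310,140:440];b=cv2.imread('pics/side1.png')[110:330,140:440]
cv2.imwrite('pics/c1.png',np.vstack([cv2.resize(x,(800,587))[:, :] for x in (a,)]))
cv2.imwrite('pics/c2.png',cv2.resize(b,(800,587)))
E
```

```text
(no output)
```

View pics/c1.png

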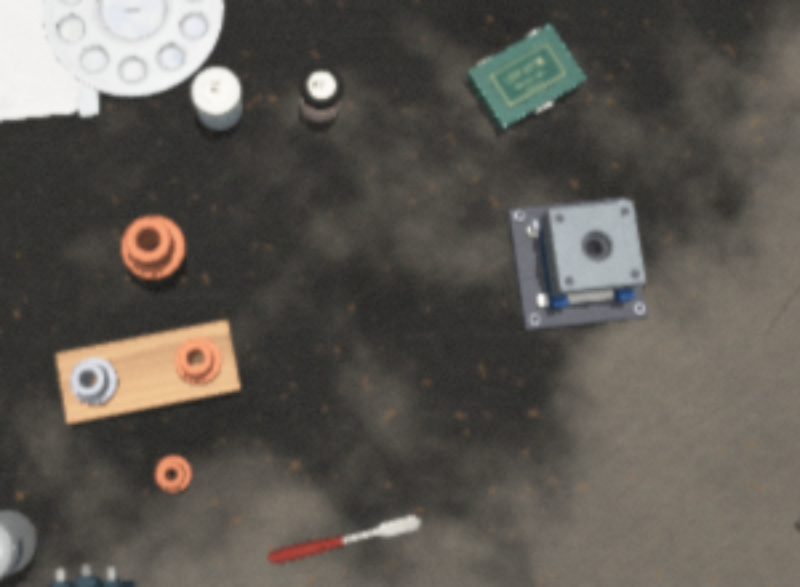

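View pics/c2.png

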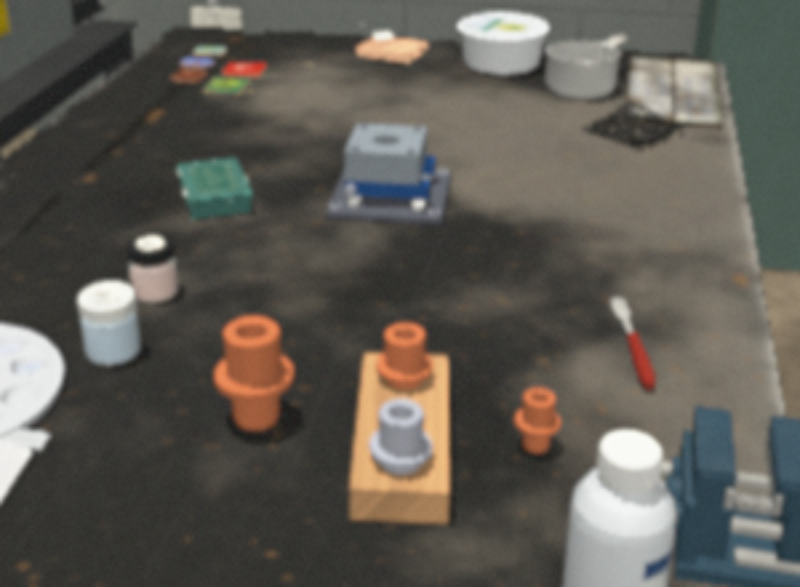

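Top crop (2.67x): the bronze middle-size bushing stands in the rest at (198,360) and the steel one at (94,380). Bore at (597,245). The loose small and large bronze ones are look-alikes. Side crop agrees, and shows a white bottle near my path. I'll refine these and check the bottle's height.

```bash
python3 - <<'E'
from h import *
from scipy.optimize import least_squares
T=cam('top','top2.png');S=cam('side','side2.png')
def tri(a,b):
    f=lambda p:np.r_[np.array(px(T,p))-a,np.array(px(S,p))-b]
    r=least_squares(f,[.5,.1,.1]);return r.x,r.cost
print('bottle cap',tri((145,294),(376,280)))
# bore: dark blob in block top
g=cv2.cvtColor(T['img'],cv2.COLOR_RGB2GRAY)
sub=cv2.resize(g[168:200,346:380],None,fx=8,fy=8,interpolation=cv2.INTER_CUBIC)
m=(sub<105).astype(np.uint8);n,l,s,ce=cv2.connectedComponentsWithStats(m)
for i in range(1,n):
    if s[i,4]>500:
        u,v=346+ce[i]/8-.44*np.array([1,0]),0
        u,v=346+ce[i][0]/8-.44,168+ce[i][1]/8-.44
        print('bore?',s[i],u,v,ray(T,u,v,.062).round(4))
print(np.array(g[172:194:2,350:378:2]))
for nme,C in (('top',T),('side',S)):
    h=cv2.cvtColor(C['img'],cv2.COLOR_RGB2HSV); m=((h[...,0]<14)&(h[...,1]>110)&(h[...,2]>90)).astype(np.uint8)
    n,l,s,ce=cv2.connectedComponentsWithStats(m)
    for i in range(1,n):
        if s[i,4]>60: print(nme,s[i],ce[i].round(1))
# block top outline corners via bright grey
for p in ([.582,-.197,.062],[.501,.142,.061]): print(px(T,p),px(S,p))
E
```

```text
bottle cap (array([0.35226891, 0.27992659, 0.08833634]), np.float64(3.4989728136190887))
bore? [256   0  16  78 772] 378.8033613989637 171.39873056994819 [ 0.6074 -0.2355  0.062 ]
bore? [   0   57   44  199 3464] 346.904688221709 190.8744486143187 [ 0.5649 -0.1602  0.062 ]
bore? [ 105   73   79   77 4637] 363.6122697864999 181.4843314643088 [ 0.5852 -0.1993  0.062 ]
bore? [ 188  232   84   24 1597] 374.0848121477771 198.0635222291797 [ 0.5469 -0.2198  0.062 ]
[[122 176 179 178 179 180 179 179 180 181 178 177 179 177]
 [177 181 177 177 177 179 179 180 181 180 179 177 177 179]
 [182 181 181 178 179 164 136 137 163 176 180 182 178 179]
 [183 182 184 177 166 111  89  87  94 147 180 182 180 179]
 [185 183 180 178 131  90  56  74 104 103 174 176 176 180]
 [186 182 182 179 123  70  59  47  99  88 167 180 179 179]
 [183 182 182 181 151  84  68  54  97 102 180 180 178 181]
 [181 182 180 183 179 142 109 102 116 151 181 180 181 179]
 [181 184 180 182 182 178 171 158 171 178 180 183 182 179]
 [182 181 179 180 176 180 182 182 179 178 181 181 180 174]
 [180 183 178 182 180 188 182 180 182 178 181 180 179 151]]
top [458  51  18  15 203] [466.3  58. ]
top [473  70  23  21 355] [483.8  80.2]
top [185 170  25  25 474] [197.  182.2]
top [   0  198   64   97 3697] [ 34.2 245. ]
top [205 216  18  18 253] [213.9 224.7]
top [198 260  14  15 156] [204.5 267.1]
top [241 291  28  10 131] [253.8 295.6]
side [223 133  17   6  91] [230.9 135.4]
side [220 227  31  45 957] [234.7 248.4]
side [281 230  22  27 450] [291.3 243.3]
side [375 234  11  22 122] [380.1 245. ]
side [332 255  19  25 323] [341.1 266.7]
(np.float64(362.68171953318574), np.float64(182.90883493934945)) (np.float64(285.287281259557), np.float64(161.1144739601532))
(np.float64(212.14746087212401), np.float64(223.3612389710587)) (np.float64(290.82117008038955), np.float64(233.7603699517697))
```

```bash
python3 -m pendant '[[[0,0,60,0,60],[40,-47,0,0,50],[40,-47,0,0,50],[40,-47,0,0,50]]]'
```

```text
time_s: 1.4
eef_pos: [0.2983, 0.4047, 0.2916]
eef_rot: [0.0, 0.156, 0.988, 0.0]
wrist_force: [1.2, 0.6, 0.3]
opening: 0.589
```

```bash
python3 -m pendant '[[[40,-47,0,0,50],[40,-47,0,0,50],[41,-47,0,0,50],[41,-47,-20,0,50],[41,-47,-40,0,50],[0,-28,-45,0,50],[0,0,-40,0,50],[0,0,0,0,50]]]'; python3 - <<'E'
from h import *
T=cam('top','top3.png')
for z in (.037,.045,.061): print(ray(T,213.9,224.7,z).round(4))
S=cam('side','side3.png')
print(ctrl.tcp_to_grasp)
for n,c in(('top',T),('side',S)):
    for r in spotter.tip_of(n,'bushing_hub')[:4]: print(n,round(r['confidence'],2),w(c,r['at']).round(4))
cv2.imwrite('pics/c3.png',np.hstack([cv2.resize(T['img'][190:260,170:260,::-1],(400,311)),cv2.resize(S['img'][180:280,240:350,::-1],(342,311))]))
E
```

```text
time_s: 2.4
eef_pos: [0.4896, 0.1518, 0.1505]
eef_rot: [-0.003, 0.157, 0.988, -0.001]
wrist_force: [0.2, -0.3, 0.4]
opening: 0.585
[0.4999 0.1402 0.037 ]
[0.4992 0.1396 0.045 ]
[0.4979 0.1382 0.061 ]
0.0187
top 0.61 [0.4059 0.164  0.034 ]
side 0.74 [0.501  0.1394 0.0464]
side 0.6 [0.5987 0.176  0.0532]
side 0.18 [0.4828 0.2297 0.0074]
```

View pics/c3.png

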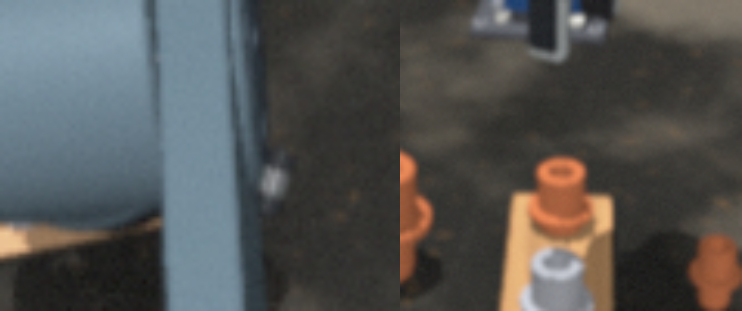

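Side view: finger is directly above the bronze bushing, path clear. I'll let it settle, then correct.

```bash
python3 -m pendant '[[[0,0,0,0,50],[0,0,0,0,50]]]'
```

```text
time_s: 2.85
eef_pos: [0.4928, 0.1528, 0.1546]
eef_rot: [0.001, 0.156, 0.988, 0.0]
wrist_force: [-0.2, -0.3, 0.7]
opening: 0.59
```

```bash
python3 -m pendant '[[[7,-12,0,0,50],[0,0,-40,0,50],[0,0,-35,0,50],[0,0,0,0,50],[0,0,0,0,50]]]'; python3 - <<'E'
from h import *
S=cam('side','side4.png')
cv2.imwrite('pics/c4.png',cv2.resize(S['img'][190:290,240:350,::-1],(660,600)))
E
```

```text
time_s: 3.48
eef_pos: [0.5003, 0.1401, 0.0796]
eef_rot: [0.001, 0.156, 0.988, 0.0]
wrist_force: [0.3, -0.6, 1.4]
opening: 0.586
```

View pics/c4.png

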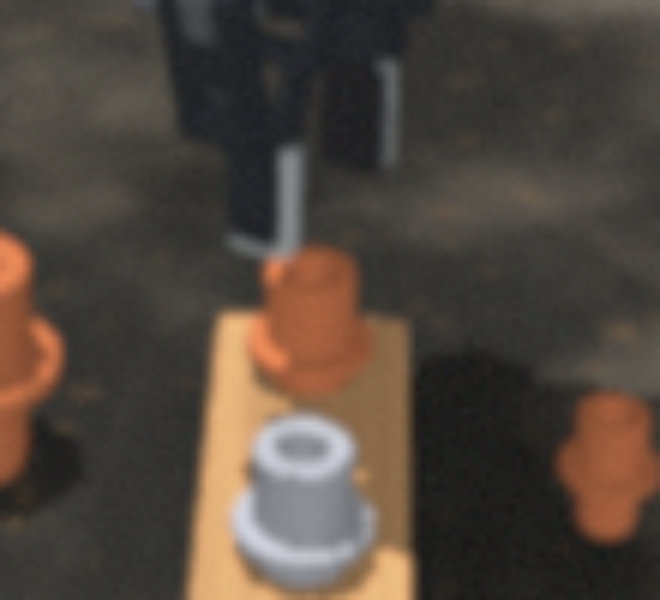

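Side view: fingers straddle the hub line (mid of tips about column 310, hub at 312). Go down and grip.

```bash
python3 -m pendant '[[[0,0,-20,0,50],[0,0,-17,0,50],[0,0,0,0,50],[0,0,0,0,25],[0,0,0,0,20],[0,0,0,0,20],[0,0,0,0,20],[0,0,0,0,20]]]'
```

```text
time_s: 4.53
eef_pos: [0.5, 0.1405, 0.0424]
eef_rot: [0.001, 0.156, 0.988, 0.0]
wrist_force: [-0.3, -0.1, 5.5]
opening: 0.302
```

```bash
python3 -m pendant '[[[0,0,0,0,20],[0,0,0,0,20]]]';python3 -m pendant '[[[0,0,8,0,20],[0,0,10,0,20],[0,0,20,0,20],[0,0,30,0,20],[0,0,0,0,20],[0,0,0,0,20]]]'; python3 - <<'E'
from h import *
S=cam('side','side5.png')
cv2.imwrite('pics/c5.png',cv2.resize(S['img'][170:280,240:350,::-1],(600,600)))
E
```

```text
time_s: 4.78
eef_pos: [0.5, 0.1405, 0.0424]
eef_rot: [0.001, 0.156, 0.988, 0.0]
wrist_force: [-0.7, 0.6, 6.3]
opening: 0.305
time_s: 5.52
eef_pos: [0.4987, 0.1404, 0.1091]
eef_rot: [-0.0, 0.156, 0.988, -0.0]
wrist_force: [-0.5, 0.6, -1.5]
opening: 0.301
```

View pics/c5.png

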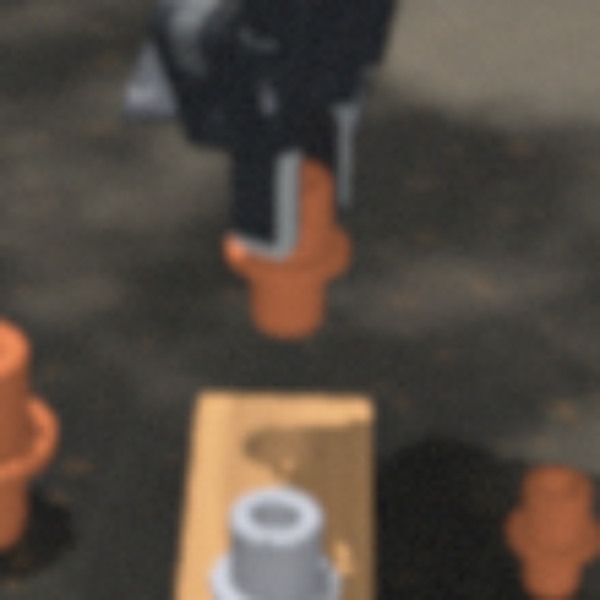

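Held upright, lifted clear. Carry it over the jig.

```bash
python3 -m pendant '[[[10,-40,20,0,20],[14,-55,10,0,20],[14,-55,0,0,20],[14,-55,0,0,20],[14,-55,0,0,20],[14,-50,0,0,20],[6,-30,0,0,20],[0,0,0,0,20]]]'; python3 -m pendant '[[[0,0,0,0,20],[0,0,0,0,20]]]'; python3 - <<'E'
from h import *
S=cam('side','side6.png'); T=cam('top','top6.png'); p=monitor.get_obs()['eef_pos']
C5=None
print('nose exp',px(S,p-[0,0,.034]),'bore exp',px(S,[.5852,-.1993,.062]),px(S,[.583,-.197,.062]))
print('lift exp barrel', px(S,[.4987,.1404,.075]), px(S,[.4987,.1404,.085]))
cv2.imwrite('pics/c6.png',cv2.resize(S['img'][110:200,240:330,::-1],(600,600),interpolation=cv2.INTER_CUBIC))
E
```

```text
time_s: 6.58
eef_pos: [0.5845, -0.2017, 0.1377]
eef_rot: [-0.001, 0.158, 0.987, 0.0]
wrist_force: [-0.7, 0.1, -0.9]
opening: 0.303
time_s: 6.82
eef_pos: [0.5848, -0.1981, 0.1389]
eef_rot: [-0.001, 0.156, 0.988, 0.0]
wrist_force: [0.5, -0.7, -0.8]
opening: 0.301
nose exp (np.float64(284.30490245982173), np.float64(144.93071214867294)) bore exp (np.float64(284.2533965847725), np.float64(160.68665739489907)) (np.float64(284.9063783091222), np.float64(161.08405440537175))
lift exp barrel (np.float64(292.3248703995315), np.float64(226.90111012964235)) (np.float64(292.3981575690099), np.float64(222.15307194223988))
```

View pics/c6.png

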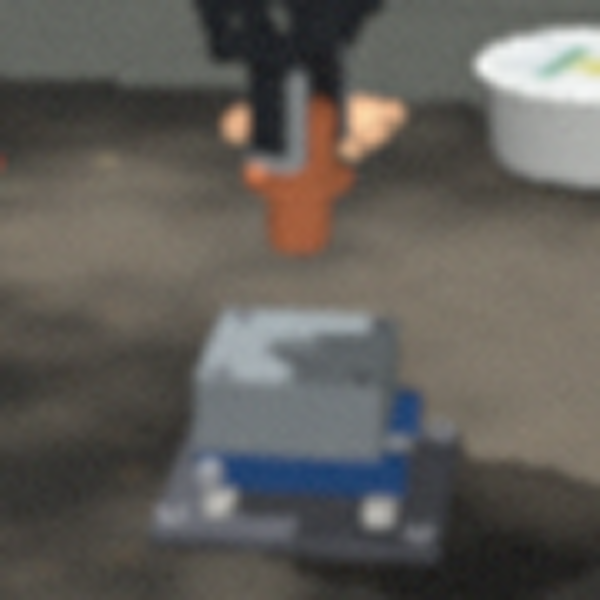

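Side view: bushing upright above the block, barrel axis near column 284.9. Compare with the bore as seen by the same camera.

```bash
python3 - <<'E'
from h import *
a=cv2.imread('pics/side1.png'); g=cv2.cvtColor(a,cv2.COLOR_BGR2GRAY); b=cv2.imread('pics/side2.png'); g2=cv2.cvtColor(b,cv2.COLOR_BGR2GRAY)
gg=((g.astype(float)+g2)/2)
print(gg[155:170,274:298].astype(int))
sub=cv2.resize(gg[156:169,276:297].astype(np.uint8),None,fx=8,fy=8,interpolation=cv2.INTER_CUBIC)
for th in (115,125,135):
    n,l,s,ce=cv2.connectedComponentsWithStats((sub<th).astype(np.uint8))
    for i in range(1,n):
        if s[i,4]>300: print(th,s[i],276+ce[i][0]/8-.44,156+ce[i][1]/8-.44)
c=cv2.imread('pics/side6.png')
h=cv2.cvtColor(c,cv2.COLOR_BGR2HSV); m=((h[...,0]<14)&(h[...,1]>110)).astype(np.uint8)
for r in range(134,151): 
    x=np.where(m[r,275:297])[0]+275; print(r,x.min() if len(x) else 0,x.max() if len(x) else 0)
E
```

```text
[[115 115 113 114 118 119 118 118 119 120 120 120 118 117 119 116 118 116
  118 118 119 119 118 116]
 [133 128 123 129 139 141 140 139 141 141 139 136 135 136 137 136 134 132
  131 132 131 124 121 123]
 [153 145 136 144 159 165 164 165 166 167 164 159 159 160 159 157 158 154
  153 151 147 135 131 133]
 [166 160 154 160 168 173 174 175 175 174 171 170 172 172 173 172 171 170
  169 169 161 146 139 145]
 [173 171 168 170 171 171 172 170 171 168 166 169 171 171 173 174 175 174
  172 173 167 161 156 158]
 [174 173 174 174 173 171 164 160 155 151 152 154 156 158 163 168 171 173
  175 174 172 170 168 167]
 [171 172 172 173 170 164 149 134 131 127 126 128 129 133 142 156 166 171
  174 174 172 172 173 169]
 [169 171 172 171 170 158 142 124 117 114 112 115 117 118 127 146 163 172
  172 173 173 174 173 165]
 [168 172 171 171 169 165 153 140 131 127 125 126 129 132 140 154 168 173
  175 175 173 175 174 163]
 [162 167 171 172 173 171 168 164 157 155 152 151 154 158 162 169 173 175
  174 172 174 173 173 157]
 [149 165 172 172 171 174 172 172 171 171 169 169 171 171 174 174 175 174
  170 163 161 16
[... 172 characters left out ...]
6 156 159 158
  149 130 132 142 147 126]
 [117 121 121 121 121 124 126 127 129 127 127 126 129 130 129 132 134 136
  131 127 127 131 132 113]
 [118 118 116 117 117 116 117 118 119 117 117 118 118 118 115 119 120 122
  122 121 122 123 117 100]]
125 [ 44  44  55  16 693] 284.33597402597405 162.00155844155844
135 [103   0  65  17 458] 293.6749017467249 156.09957423580786
135 [  39   41   64   22 1139] 284.34237489025463 161.99744512730464
135 [   0   87  168   17 1311] 285.59308543096876 167.94081617086195
134 286 291
135 277 292
136 277 292
137 277 292
138 278 291
139 280 289
140 280 289
141 280 289
142 280 289
143 280 289
144 280 288
145 280 288
146 281 288
147 282 287
148 0 0
149 0 0
150 0 0
```

Aligned in x within about half a mm (barrel 284.5, bore 284.3). Descend and feel.

```bash
python3 -m pendant '[[[0,-1,-15,0,20],[0,0,-15,0,20],[0,0,-5,0,20],[0,0,0,0,20],[0,0,0,0,20]]]'; python3 -m pendant '[[[0,0,-2,0,20],[0,0,-1.5,0,20],[0,0,-1.5,0,20],[0,0,0,0,20]]]'
```

```text
time_s: 7.55
eef_pos: [0.5855, -0.2008, 0.1048]
eef_rot: [0.0, 0.156, 0.988, -0.0]
wrist_force: [-0.4, 0.6, -0.8]
opening: 0.3
time_s: 8.05
eef_pos: [0.5851, -0.2005, 0.0993]
eef_rot: [-0.0, 0.156, 0.988, 0.0]
wrist_force: [-0.6, -0.2, -1.0]
opening: 0.304
```

```bash
python3 -m pendant '[[[0,1,-1,0,20],[0,0,-1,0,20],[0,0,-1,0,20],[0,0,0,0,20]]]';  python3 -m pendant '[[[0,0,-1,0,20],[0,0,-1,0,20],[0,0,0,0,20]]]'
```

```text
time_s: 8.55
eef_pos: [0.5851, -0.1995, 0.0963]
eef_rot: [-0.0, 0.156, 0.988, 0.0]
wrist_force: [-0.1, 0.8, -1.1]
opening: 0.298
time_s: 8.93
eef_pos: [0.5851, -0.1995, 0.0943]
eef_rot: [-0.0, 0.156, 0.988, 0.0]
wrist_force: [0.4, 0.4, -0.4]
opening: 0.304
```

```bash
python3 -m pendant '[[[0,0,-1,0,20],[0,0,0,0,20]]]';  python3 -m pendant '[[[0,0,-1,0,20],[0,0,0,0,20]]]'
```

```text
time_s: 9.18
eef_pos: [0.5851, -0.1995, 0.0933]
eef_rot: [-0.0, 0.156, 0.988, 0.0]
wrist_force: [-0.5, 0.6, -0.5]
opening: 0.305
time_s: 9.43
eef_pos: [0.5851, -0.1994, 0.0924]
eef_rot: [-0.0, 0.156, 0.988, 0.0]
wrist_force: [-1.3, 1.6, 0.0]
opening: 0.305
```

```bash
python3 -m pendant '[[[-0.3,0.4,-0.7,0,20],[0,0,0,0,20]]]';  python3 -m pendant '[[[0,0,-0.7,0,20],[0,0,0,0,20]]]'
```

```text
time_s: 9.68
eef_pos: [0.5849, -0.1991, 0.0917]
eef_rot: [-0.0, 0.156, 0.988, -0.0]
wrist_force: [-0.3, 0.4, 0.3]
opening: 0.302
time_s: 9.93
eef_pos: [0.5848, -0.1991, 0.0909]
eef_rot: [-0.0, 0.156, 0.988, 0.0]
wrist_force: [-0.3, 0.6, -1.0]
opening: 0.301
```

```bash
python3 -m pendant '[[[-0.2,0.2,-0.7,0,20],[0,0,0,0,20]]]';  python3 -m pendant '[[[0,0,-0.7,0,20],[0,0,0,0,20]]]'; python3 -m pendant '[[[0,0,-0.7,0,20],[0,0,0,0,20]]]'
```

```text
time_s: 10.18
eef_pos: [0.5847, -0.199, 0.0903]
eef_rot: [0.0, 0.156, 0.988, -0.0]
wrist_force: [0.1, 0.4, -0.8]
opening: 0.301
time_s: 10.42
eef_pos: [0.5846, -0.199, 0.0896]
eef_rot: [-0.0, 0.156, 0.988, -0.0]
wrist_force: [-0.3, 0.6, -0.8]
opening: 0.296
time_s: 10.68
eef_pos: [0.5847, -0.199, 0.0889]
eef_rot: [-0.0, 0.156, 0.988, -0.0]
wrist_force: [-0.2, 0.8, -0.7]
opening: 0.303
```

```bash
for i in 1; do python3 -m pendant '[[[0,0.2,-1,0,20],[0,0,0,0,20]]]';  python3 -m pendant '[[[0,0,-1,0,20],[0,0,0,0,20]]]'; python3 -m pendant '[[[0,0,-1,0,20],[0,0,0,0,20]]]'; done
```

```text
time_s: 10.92
eef_pos: [0.5849, -0.1989, 0.0884]
eef_rot: [0.0, 0.156, 0.988, -0.0]
wrist_force: [-1.4, 0.8, 2.4]
opening: 0.301
time_s: 11.18
eef_pos: [0.5851, -0.199, 0.0881]
eef_rot: [0.0, 0.156, 0.988, -0.0]
wrist_force: [-2.3, 0.8, 7.6]
opening: 0.301
time_s: 11.42
eef_pos: [0.5851, -0.199, 0.0874]
eef_rot: [0.001, 0.156, 0.988, -0.0]
wrist_force: [-4.1, 0.9, 9.1]
opening: 0.303
```

Sleeve met at the expected height (about 9 N). Continue, relieving the x side load.

```bash
python3 -m pendant '[[[-0.4,0.1,-1,0,20],[0,0,-1,0,20]]]';  python3 -m pendant '[[[0,0,-1,0,20],[0,0,-1,0,20]]]'
```

```text
time_s: 11.68
eef_pos: [0.585, -0.199, 0.0857]
eef_rot: [0.001, 0.156, 0.988, -0.0]
wrist_force: [-4.1, 2.0, 10.4]
opening: 0.303
time_s: 11.92
eef_pos: [0.585, -0.199, 0.0838]
eef_rot: [0.001, 0.156, 0.988, -0.0]
wrist_force: [-3.9, 1.7, 11.5]
opening: 0.3
```

```bash
python3 -m pendant '[[[-0.4,0.2,-1,0,20],[0,0,-1,0,20]]]';  python3 -m pendant '[[[-0.2,0.1,-1,0,20],[0,0,-1,0,20]]]';  python3 -m pendant '[[[0,0,-1,0,20],[0,0,-1,0,20]]]'
```

```text
time_s: 12.18
eef_pos: [0.5849, -0.199, 0.0819]
eef_rot: [0.001, 0.156, 0.988, -0.0]
wrist_force: [-3.2, 0.9, 10.8]
opening: 0.304
time_s: 12.42
eef_pos: [0.5848, -0.1989, 0.0799]
eef_rot: [0.001, 0.156, 0.988, -0.001]
wrist_force: [-2.6, 1.6, 11.4]
opening: 0.305
time_s: 12.68
eef_pos: [0.5847, -0.1989, 0.0779]
eef_rot: [0.001, 0.156, 0.988, -0.0]
wrist_force: [-3.6, 0.1, 11.2]
opening: 0.301
```

```bash
python3 -m pendant '[[[-0.3,0.1,-1,0,20],[0,0,-1,0,20]]]';  python3 -m pendant '[[[-0.1,0,-1,0,20],[0,0,-1,0,20]]]';  python3 -m pendant '[[[0,0,-0.6,0,20],[0,0,0,0,20]]]'
```

```text
time_s: 12.92
eef_pos: [0.5847, -0.1989, 0.076]
eef_rot: [0.002, 0.156, 0.988, -0.001]
wrist_force: [-2.4, 0.9, 10.7]
opening: 0.303
time_s: 13.18
eef_pos: [0.5846, -0.1989, 0.074]
eef_rot: [0.002, 0.156, 0.988, -0.001]
wrist_force: [-3.2, 2.1, 10.3]
opening: 0.301
time_s: 13.42
eef_pos: [0.5846, -0.1989, 0.0733]
eef_rot: [0.002, 0.156, 0.988, -0.001]
wrist_force: [-2.2, 0.9, 9.4]
opening: 0.302
```

```bash
for i in 1; do python3 -m pendant '[[[0,0,-0.6,0,20],[0,0,0,0,20]]]';  python3 -m pendant '[[[0,0,-0.5,0,20],[0,0,0,0,20]]]';  python3 -m pendant '[[[0,0,-0.5,0,20],[0,0,0,0,20]]]'; done
```

```text
time_s: 13.68
eef_pos: [0.5846, -0.1989, 0.0727]
eef_rot: [0.002, 0.156, 0.988, -0.001]
wrist_force: [-2.1, 1.3, 10.3]
opening: 0.303
time_s: 13.92
eef_pos: [0.5846, -0.1989, 0.0725]
eef_rot: [0.002, 0.156, 0.988, -0.001]
wrist_force: [-3.0, 1.4, 11.9]
opening: 0.306
time_s: 14.18
eef_pos: [0.5847, -0.1989, 0.0724]
eef_rot: [0.002, 0.156, 0.988, -0.001]
wrist_force: [-4.6, 2.9, 14.5]
opening: 0.304
```

Firm stop at the expected height. A little more push to seat all round.

```bash
python3 -m pendant '[[[-0.2,0,-0.5,0,20],[0,0,0,0,20]]]';  python3 -m pendant '[[[-0.2,0,-0.6,0,20],[0,0,0,0,20]]]'; python3 -m pendant '[[[-0.1,0,-0.6,0,20],[0,0,0,0,20]]]'
```

```text
time_s: 14.42
eef_pos: [0.5847, -0.1989, 0.0724]
eef_rot: [0.002, 0.156, 0.988, -0.001]
wrist_force: [-5.0, 3.3, 17.2]
opening: 0.302
time_s: 14.68
eef_pos: [0.5847, -0.1989, 0.0723]
eef_rot: [0.002, 0.156, 0.988, -0.001]
wrist_force: [-5.4, 3.8, 20.3]
opening: 0.303
time_s: 14.92
eef_pos: [0.5848, -0.1989, 0.0723]
eef_rot: [0.002, 0.156, 0.988, -0.001]
wrist_force: [-6.7, 4.6, 24.1]
opening: 0.302
```

```bash
python3 -m pendant '[[[0.3,0,1.5,0,20],[0.2,0,1,0,20],[0,0,0,0,20]]]'
```

```text
time_s: 15.3
eef_pos: [0.5846, -0.1989, 0.0724]
eef_rot: [0.002, 0.156, 0.988, -0.001]
wrist_force: [-1.8, 1.3, 9.6]
opening: 0.301
```

```bash
python3 -m pendant '[[[0.1,-0.1,0.8,0,20],[0,0,0,0,34],[0,0,0,0,42],[0,0,0,0,48],[0,0,0,0,48]]]'; python3 -m pendant '[[[0,0,10,0,48],[0,0,20,0,48],[0,0,40,0,48],[0,0,50,0,48],[-20,60,0,0,48],[-20,60,0,0,48],[-20,60,0,0,48],[0,0,0,0,48]]]'; python3 - <<'E'
from h import *
S=cam('side','side7.png');T=cam('top','top7.png')
cv2.imwrite('pics/c7.png',np.hstack([cv2.resize(T['img'][160:215,335:390,::-1],(400,400),interpolation=cv2.INTER_CUBIC),cv2.resize(S['img'][130:200,250:320,::-1],(400,400),interpolation=cv2.INTER_CUBIC)]))
for n,c in(('top',T),('side',S)):
    for r in spotter.tip_of(n,'bushing')[:4]: print(n,round(r['confidence'],2),w(c,r['at']).round(4))
E
```

```text
time_s: 15.92
eef_pos: [0.5833, -0.1983, 0.0711]
eef_rot: [-0.0, 0.156, 0.988, 0.0]
wrist_force: [0.2, 0.4, 0.2]
opening: 0.563
time_s: 16.92
eef_pos: [0.5231, -0.0168, 0.1931]
eef_rot: [0.001, 0.154, 0.988, 0.0]
wrist_force: [0.7, -0.6, 0.1]
opening: 0.565
top 0.62 [ 0.6     0.1786 -0.0035]
top 0.61 [ 0.4071  0.1611 -0.0007]
side 0.57 [ 0.5871 -0.198   0.0359]
side 0.57 [ 0.5955  0.1797 -0.0034]
side 0.51 [ 0.4069  0.1631 -0.0018]
side 0.36 [ 7.408e-01  3.010e-02 -7.000e-04]
```

View pics/c7.png

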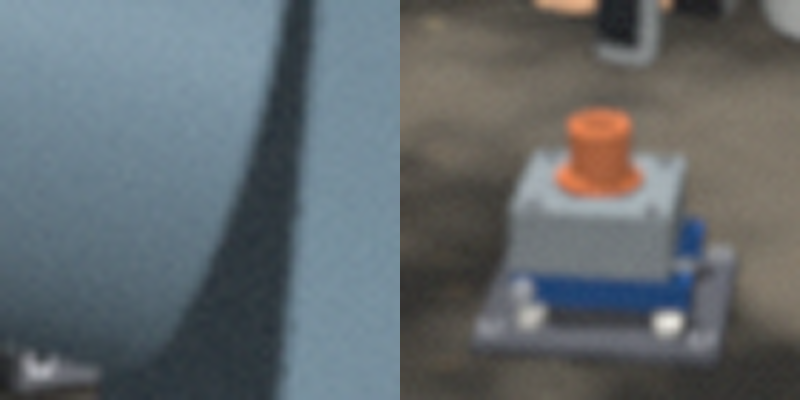

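Side view: the bushing stands straight, flange on the block (600,185) with no visible gap. The network puts its origin at z = 36 mm (38 expected). The top view is blocked by the arm. Hand in.

```bash
python3 -m pendant '[[[0,0,0,0,48],[0,0,0,0,48],[0,0,0,0,48]]]'; python3 -c "
from bench import order; print(order.hand_in())"
```

```text
time_s: 17.5
eef_pos: [0.5241, -0.021, 0.1912]
eef_rot: [-0.0, 0.157, 0.988, 0.0]
wrist_force: [0.3, -0.1, -0.1]
opening: 0.564
the job is handed in; nothing more can be done
None
```

The middle-sized bronze bushing is seated in the bore, released, and the job was handed in at about 17.5 s; no verdict is reported.

- **Finding the bore:** I located it in both camera views. On the way in I felt about 2 N of side load and shifted the bushing off it.
- **Pressing:** The sleeve was met at the expected height and driven down at about 9–11.5 N. The flange came to a firm stop at the expected seating height, with the push peaking at about 24 N and the side load at about 8 N.
- **Release:** I eased the push down to under 10 N before opening the fingers. The gripper then moved well clear, with the wrist force near zero.
- **Last checks:** The side picture shows the bushing upright with its flange on the block and no visible gap. The network put its origin at z = 36 mm against the expected 38 mm, which is within its error.
- **Not confirmed:** The arm blocked the top view, so there is no top-view check of the seating. At the stop the tool was tilted by about 0.2°. I did not re-measure the steel bushing or the jars; the arm was never intended to touch them and nothing in the forces suggested a touch.

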